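# Put the loose fittings away in the parts tin kept behind the solvent flask

## Task

The loose pale steel bars and off-white round couplers lying on the table belong in the blue parts tin, which stands in the storage bay behind the solvent flask. Stand the flask aside on the table, bring the tin out onto the open table, lift its lid off by the grip and lay it down beside it, put every bar and coupler that is there into the tin and put the lid back on properly; then return the tin squarely to its rear outline in the bay and stand the flask on its front outline again. Leave the anvil, the screwdriver and the red cutter alone.

Things in the scene. Friction and masses are not known exactly. Their poses are not given: they have to be found in the camera images.
- bay: low fixed grey steel storage bay, 201 mm (x) by 134 mm (y); its -x end is open (front, facing the robot). Floor 2 mm, side rails 25 mm high and 126 mm apart inside, back wall 37 mm high. Origin on the underside: front edge at x = -87 mm, inner face of the back wall at x = +110 mm. Yellow outlines on the floor: rectangle (rear, tin) and circle (front, flask)
- bay_rear (a point): centre of the rectangular yellow outline on the bay's floor, 45 mm behind the bay's origin; axes as the bay's. The tin stands here with its 62 mm side along the bay's x; there are 34 mm free behind it, about 9 mm to the flask in front, 12 mm at each end
- bay_front (a point): centre of the round yellow outline on the bay's floor, 37 mm in front of the bay's origin; the flask stands here. Open table lies before the bay and to its left (+y), from the table's right edge at y = -0.42 to a black monitor 195 mm high at x 0.40 to 0.51, y 0.05 to 0.36; behind the bay a chest 171 mm high begins at x = 0.74, y below -0.15
- flask: heavy conical clear flask, 84 mm wide at the foot, 108 mm high, 0.24 kg, with a maroon cap fixed on it, 44 mm wide at most and tapering a little, from 66 to 108 mm height; grasp the cap. Origin at the centre of the foot, z up
- tin: blue rectangular open tin, 62 mm (its x) by 102 mm (its y) by 46 mm high, walls 4 mm, floor 3 mm, inside 54 x 94 mm, 0.16 kg; small blank card on its -x side. It can be gripped only across its 62 mm. Origin at the centre of its underside, z up
- lid: loose lid of the tin, 0.06 kg: blue plate 60 (x) by 100 mm (y), from 5 to 9 mm above its origin; below it a plug 49 x 89 x 5 mm that drops into the tin; on top a black grip bar 14 mm wide (x), 40 mm long (y), from 9 to 33 mm above the origin. Origin at the centre of the plug's underside, z up; seated, it lies 41 mm above the tin's origin
- anvil: dark stepped gauge anvil, 70 mm base, 65 mm high, 0.95 kg, standing at the back; leave it alone. Origin at the centre of its underside
- driver: precision screwdriver 116 mm long (its y), 18 mm thick, lying near the front edge; leave it alone. Origin under its centre
- cutter: red snap cutter 118 mm long (its y), 14 mm thick, lying near the front edge; leave it alone. Origin under its centre
- bar_1: pale steel bar 12 x 42 x 9 mm, long along its y, 0.05 kg; goes into the tin; may be absent. Origin under its centre
- bar_2: pale steel bar 12 x 42 x 9 mm, long along its y, 0.05 kg; goes into the tin; may be absent. Origin under its centre
- coupler_1: off-white stepped round coupler 34 mm long (its y), 16 mm thick, 0.035 kg; it can roll; goes into the tin; may be absent. Origin under its centre
- coupler_2: off-white stepped round coupler 34 mm long (its y), 16 mm thick, 0.035 kg; it can roll; goes into the tin; may be absent. Origin under its centre

How it is judged:
By the outcome, as a careful person would: the job done as asked, in the order asked, and still so for the second after the job is handed in, with the robot touching nothing.
Of bar_1, bar_2, coupler_1, coupler_2 only 2 to 4 are there at a start; the rules pass over those that are not, and their reading is None.
At some moment in a run one of bar_1, bar_2 may be knocked a few centimetres aside while the robot is not near it.
Once in a run the grip may slacken for a moment while it holds something.
It also fails if it takes over 210 s, if anything falls off the work surface, if the arm or the gripper's body presses on something with over 40 N, if the wrist force passes 120 N, or if a joint passes its speed limit or range.

## Robot

A 7-joint arm with a two-finger parallel gripper is mounted at the origin on a cart in front of the work surface, level with it; the furniture and walls round the work are solid. World frame = base frame: x ahead of the robot, y to its left, z up, the work surface at z = 0. Lengths are in m, angles in rad, forces in N, time in s.
With the tool pointing down it reaches from about 0.425 to 0.925 m from the base axis. Payload 6.8 kg.
Tool frame: the origin (TCP) lies at the very end of the fingers, on their centre line; the grasp point (between the pads) lies 19 mm behind it (hold_point_z is the distance from the TCP to the grasp point, in m); z points along the fingers, y is the line along which they close (so a half turn about z gives the same grasp; the last joint's range is limited). The gripper opens to 88 mm and grips with 3 to 60 N. Pads are 20 mm wide; open, the fingers measure 115 mm over their backs; the gripper's body (75 mm by 178 mm) begins 61 mm behind the grasp point.
Start: joints at [1.119, 0.477, 0.022, 1.555, -0.011, 1.109, -0.083], TCP at [0.228, -0.636, 0.223] pointing down, gripper open.
Joint ranges: [-2.96, 2.96], [-0.34, 2.1], [-1.41, 1.46], [0.24, 2.44], [-1.37, 4.51], [0.17, 1.92], [-2.96, 2.96]. Speed limits (rad/s): [2.39, 2.39, 3.14, 3.14, 3.14, 3.14, 3.14].

## Interface

Orientations are given as a unit quaternion [w, x, y, z].
In Python, from rig import get_state, snapshot, get_calibration, job_done, hold_point_z gives the robot as it stands. The module is installed in compiled form; this text tells all that it offers.
- The arm moves only by the shell command python3 -m creep 'ROWS' [FORCE]. ROWS is JSON, a list of rows, each a list of 3 entries, a list of its own where there are three numbers: the shift along the world's x, y, z in mm, then the turn, a rotation vector about the world's x, y, z in rad, then the opening, from 0 (shut) to 1 (fully open). A call has 1 to 20 rows; each row is the pose to reach, as a shift and turn from the pose commanded when the call began; what a row does not reach only later rows make up. A row lasts 1/10 s, in which the tool goes at most 50 mm and 8.59 degrees, less where a joint would pass 70% of its speed; a pose out of reach is approached as far as the arm can. A call with a gripper value outside its range is refused whole. The fingers move at their own pace and stop on an object; FORCE is the grip in N (left out, the last holds). Time passes only in rows, so rows that repeat a pose let the fingers close. It gives the time, the measured TCP pose, the force, the opening and the grip force at its end, in the units of the state.
- get_state(): the state, without advancing time (a new reading comes with each control period).
- snapshot(name): name is "side" or "top" or "wrist"; returns the picture (400x640x3 uint8, blue, green, red); there is no depth.
- get_calibration(name): a dict with "fx", "fy", "cx", "cy" (pixels), "rvec" (rotation vector, rad) and "tvec" (3), from world to camera coordinates, as OpenCV has them; the wrist camera has in their place "mount" (4x4, takes a point from camera to tool coordinates, whose origin is the TCP and whose axes are the flange's). Camera axes: x right, y down, z forward; pixel columns grow to the right and rows downward; lengths in m; the calibration is good to about 2 mm. The wrist camera is an equidistant fisheye: a pixel r from the principal point sees the ray r / f radians off the axis. A picture is of the moment at which its call begins: read the wrist's pose just before it. get_calibration takes no time and is no camera call.
- job_done(): hands the job in; it is judged then, once.
The state is a dict: "t": time; "joints": joint angles; "joint_velocities": joint speeds; "joint_torque": joint torques, N m; "eef_pos": TCP position; "eef_rot": TCP orientation; "wrist_force": force on the tool from outside, world axes, zero at the start; "moment": the same for the moment, N m; "width": finger opening in m; "grip_force": force on a finger pad.
Only numpy, scipy, OpenCV 4.12 (cv2) and the standard library are available. Lean on these libraries where they do the work, as an engineer would, in place of code of your own. Each camera call takes 0.05 s, during which the arm holds its last target. There are 200 camera calls.

## Working session

There is one attempt and no reset: what is moved stays moved. The work goes in short steps, Python scripts to look and compute and a shell command to move; the robot and the scene stay as the last step left them, time stands still between calls to the robot, and variables do not carry over. Pictures are saved under pics/ and viewed, at most 14 in all, crops included, and the job is handed in when it is done.

```bash
mkdir -p pics; cat > h.py <<'E'
import numpy as np,cv2,sys
from scipy.spatial.transform import Rotation as R
from rig import get_state,snapshot,get_calibration,job_done,hold_point_z
def pose():
    s=get_state();q=s["eef_rot"]
    T=np.eye(4);T[:3,:3]=R.from_quat([q[1],q[2],q[3],q[0]]).as_matrix();T[:3,3]=s["eef_pos"];return T
def ray(name,u,v,T=None):
    c=get_calibration(name);a=np.array([(u-c["cx"])/c["fx"],(v-c["cy"])/c["fy"]])
    if name=="wrist":
        r=np.hypot(*a);d=np.array([*(a*(np.sin(r)/r if r>1e-9 else 1)),np.cos(r)])
        M=T@np.array(c["mount"]);return M[:3,3],M[:3,:3]@d
    Rm=cv2.Rodrigues(np.array(c["rvec"],float))[0];t=np.array(c["tvec"],float).ravel()
    d=Rm.T@np.array([*a,1.]);return -Rm.T@t,d/np.linalg.norm(d)
def onz(name,u,v,z,T=None):
    o,d=ray(name,u,v,T);return (o+d*(z-o[2])/d[2]).round(4)
def tri(*rs):
    A=np.zeros((3,3));b=np.zeros(3)
    for o,d in rs:
        P=np.eye(3)-np.outer(d,d);A+=P;b+=P@o
    x=np.linalg.solve(A,b);return x.round(4),[round(float(np.linalg.norm((np.eye(3)-np.outer(d,d))@(x-o))),4) for o,d in rs]
def proj(name,p,T=None):
    c=get_calibration(name)
    if name=="wrist":
        M=np.linalg.inv(T@np.array(c["mount"]));q=M[:3,:3]@p+M[:3,3]
        th=np.arctan2(np.hypot(q[0],q[1]),q[2]);n=np.hypot(q[0],q[1])
        return np.array([c["cx"]+c["fx"]*th*q[0]/n,c["cy"]+c["fy"]*th*q[1]/n]).round(1)
    q=cv2.Rodrigues(np.array(c["rvec"],float))[0]@p+np.array(c["tvec"],float).ravel()
    return np.array([c["cx"]+c["fx"]*q[0]/q[2],c["cy"]+c["fy"]*q[1]/q[2]]).round(1)
def crop(im,x,y,w,h,k,fn):
    cv2.imwrite(fn,cv2.resize(im[y:y+h,x:x+w],None,fx=k,fy=k,interpolation=cv2.INTER_CUBIC))
E
python3 - <<'E'
from h import *
s=get_state();print(s);print(hold_point_z if not callable(hold_point_z) else hold_point_z())
for n in("side","top","wrist"):
    im=snapshot(n);cv2.imwrite(f"pics/{n}0.png",im);print(n,get_calibration(n))
E
```

```text
{'t': 0.0, 'joints': array([ 1.11890015,  0.47779261,  0.02232957,  1.5564242 , -0.01149234,
        1.1092447 , -0.08313491]), 'joint_velocities': array([-0.00039852,  0.00110128,  0.0012755 ,  0.00034556, -0.00034231,
        0.00133101,  0.00091751]), 'joint_torque': array([-4.33843979e-04, -5.82846236e+01,  1.53449211e+00, -2.72603542e+01,
       -5.43059106e-02,  1.70332950e-02,  1.61854455e-04]), 'eef_pos': array([ 0.2273155 , -0.63496198,  0.22169803]), 'eef_rot': array([-8.43972522e-04,  9.85261545e-01,  1.71052418e-01, -2.12832997e-04]), 'wrist_force': array([ 0.29815798, -1.0098535 , -0.107456  ]), 'moment': array([-0.03068507,  0.04833051, -0.01135069]), 'grip_force': 0.0, 'width': 0.08786174467216565}
0.0187
side {'fx': 388.3013032380284, 'fy': 388.3013032380284, 'cx': 321.42461947979405, 'cy': 197.37292364660152, 'rvec': array([ 0.2753294 , -2.74828069,  1.27935431]), 'tvec': array([0.56083192, 0.16683948, 0.82640892])}
top {'fx': 437.09473596967666, 'fy': 437.09473596967666, 'cx': 316.7876548210681, 'cy': 196.4823766185866, 'rvec': array([ 2.20146431, -2.17810224,  0.08426978]), 'tvec': array([-0.07415524,  0.5651715 ,  1.18367223])}
wrist {'fx': 309.70691628693146, 'fy': 309.70691628693146, 'cx': 320.6948174704075, 'cy': 198.07648327818487, 'mount': array([[ 7.13785640e-04, -9.62990608e-01, -2.69534006e-01,
         7.23569296e-02],
       [ 9.99999731e-01,  6.42141018e-04,  3.53980117e-04,
         5.75501470e-04],
       [-1.67800687e-04, -2.69534186e-01,  9.62990807e-01,
        -1.62555406e-01],
       [ 0.00000000e+00,  0.00000000e+00,  0.00000000e+00,
         1.00000000e+00]])}
```

```bash
python3 -c "
import cv2,numpy as np
a=cv2.imread('pics/side0.png');b=cv2.imread('pics/top0.png')
cv2.imwrite('pics/st0.png',np.vstack([cv2.resize(b,(640,400)),a])[:, :][:800])
"
```

```text
(no output)
```

View pics/top0.png

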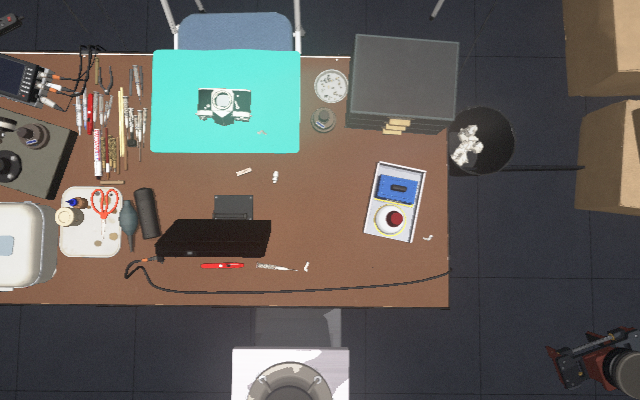

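View pics/side0.png

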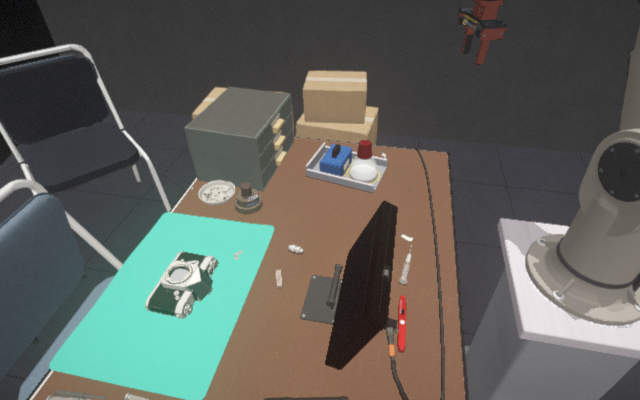

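The top view shows the bay near (395,202) with the tin behind (398,187) and the flask in front (390,219). Possible parts are at (243,171), (275,176), (306,267), (428,238) and (262,132), with the anvil near (322,120). I'll enlarge these.

```bash
python3 - <<'E'
from h import *
t=cv2.imread('pics/top0.png');s=cv2.imread('pics/side0.png')
def c(im,x,y,w,h,k): return cv2.resize(im[y:y+h,x:x+w],None,fx=k,fy=k,interpolation=cv2.INTER_CUBIC)
# top tiles: A(225,120,80x60) x5 ; B(290,255,30x20)x10..
a=c(t,225,120,80,60,5); b=c(t,360,155,80,95,3) 
d=c(t,240,250,80,30,5); e=c(s,225,230,80,60,5)
f=c(s,300,130,100,70,4); g=c(s,390,225,40,30,5)
W=np.zeros((600,800,3),np.uint8)
W[0:300,0:400]=a; W[0:285,400:640]=b; W[300:600,0:400]=e; W[285:435,400:800]=d[:, :400]
W[435:585,400:600]=g; W[435:595,600:800]=cv2.resize(f,None,fx=.5,fy=.5)[:140*1+20][:160].shape and np.vstack([cv2.resize(f,(200,140)),np.zeros((20,200,3),np.uint8)])
cv2.imwrite('pics/mosaic.png',W)
# table coordinates
for n,u,v in [('bar',243,171),('coup',275,176),('x',306,267),('y',428,238),('z',262,132)]: print(n,onz('top',u,v,0.006))
for n,u,v in [('bar',280,278),('coup',296,249),('x',407,237),('y',384,155),('z',238,254)]: print(n,onz('side',u,v,0.006))
E
```

```text
bar [0.636  0.1386 0.006 ]
coup [0.6229 0.0491 0.006 ]
x [ 0.3719 -0.0405  0.006 ]
y [ 0.4549 -0.3778  0.006 ]
z [0.7469 0.0877 0.006 ]
bar [0.6342 0.1366 0.006 ]
coup [0.6218 0.05   0.006 ]
x [ 0.3753 -0.0371  0.006 ]
y [ 0.4568 -0.372   0.006 ]
z [0.7467 0.09   0.006 ]
```

View pics/mosaic.png

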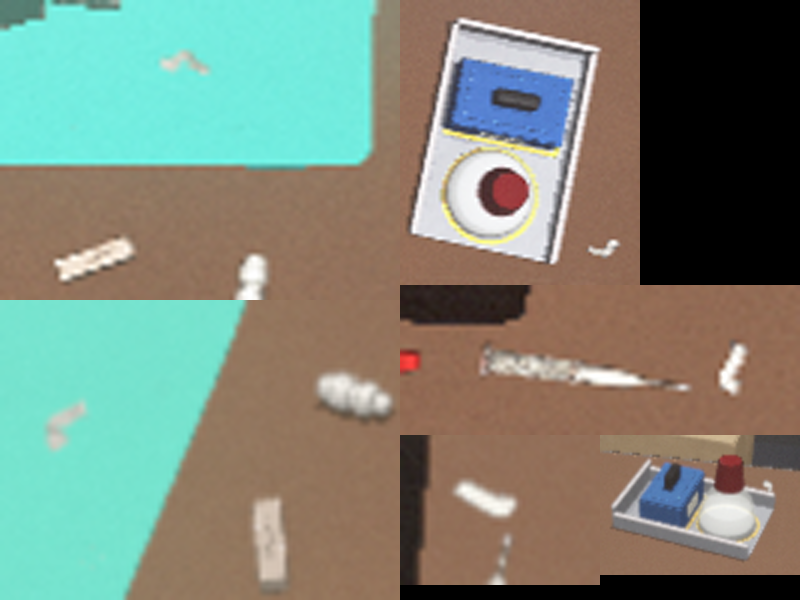

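The crops show one clear bar (243,171) and one clear coupler (275,176). The pieces at (262,132), (306,267) and (428,238) look like thin bent scraps, which I'll check from near. Next I'll work out the bay and flask.

```bash
python3 - <<'E'
from h import *
A=[onz('top',380,161.7,.037),onz('top',426,171,.037),onz('top',410.7,242.3,.025),onz('top',364,232.7,.025)]
for a in A: print(a)
f=(A[2]+A[3])/2; r=(A[0]+A[1])/2; d=(r-f)[:2]; print('yaw',np.degrees(np.arctan2(d[1],d[0])),np.linalg.norm(d),'w',np.linalg.norm((A[0]-A[1])[:2]))
l=(A[3]-A[2])[:2];print('yaw w',np.degrees(np.arctan2(l[1],l[0]))-90, l)
print('cap top',tri(ray('top',396,218.3),ray('side',365,141)), 'foot',onz('top',390,220,.002))
# side: lid grip top
print('grip',tri(ray('top',398.7,188.0),ray('side',336,146)))
# coordinates of monitor, anvil, driver, cutter
for n,p in dict(anv=(322,123),drv0=(256,266),drv1=(297.5,269.5),cut0=(201,266),cut1=(244,265)).items(): print(n,onz('top',*p,.01))
E
```

```text
[ 0.6619 -0.2397  0.037 ]
[ 0.6378 -0.3655  0.037 ]
[ 0.4432 -0.3254  0.025 ]
[ 0.4679 -0.1979  0.025 ]
yaw -11.901289711732 0.1985683572475736 w 0.12808766529217402
yaw w -10.96384317971399 [0.0247 0.1275]
cap top (array([ 0.5073, -0.2689,  0.1122]), [0.0011, 0.0011]) foot [ 0.5037 -0.273   0.002 ]
grip (array([ 0.5879, -0.2825,  0.0785]), [0.0013, 0.0013])
anv [ 0.7737 -0.0807  0.01  ]
drv0 [0.3737 0.0965 0.01  ]
drv1 [ 0.3653 -0.0174  0.01  ]
cut0 [0.3722 0.2471 0.01  ]
cut1 [0.3761 0.1295 0.01  ]
```

```bash
python3 -m creep '[[[40,50,20],[0,0,0.14],1],[[80,100,30],[0,0,0.28],1],[[120,150,30],[0,0,0.42],1],[[150,190,30],[0,0,0.56],1],[[180,230,30],[0,0,0.7],1],[[210,270,30],[0,0,0.84],1],[[240,310,30],[0,0,0.98],1],[[265,345,30],[0,0,1.02],1],[[278,364,30],[0,0,1.02],1],[[278,364,30],[0,0,1.02],1],[[278,364,30],[0,0,1.02],1],[[278,364,30],[0,0,1.02],1]]' && python3 - <<'E'
from h import *
T=pose();np.save('T1.npy',T);print(T.round(4));cv2.imwrite('pics/w1.png',snapshot('wrist'))
E
```

```text
t: 1.35
eef_pos: [0.5045, -0.273, 0.2523]
eef_rot: [-0.0, 0.777, 0.63, -0.001]
wrist_force: [-0.5, 0.1, 0.3]
width: 0.0882
grip_force: 0.0
[[ 2.070e-01  9.783e-01 -1.100e-03  5.045e-01]
 [ 9.783e-01 -2.070e-01 -6.000e-04 -2.730e-01]
 [-8.000e-04 -1.000e-03 -1.000e+00  2.523e-01]
 [ 0.000e+00  0.000e+00  0.000e+00  1.000e+00]]
```

View pics/w1.png

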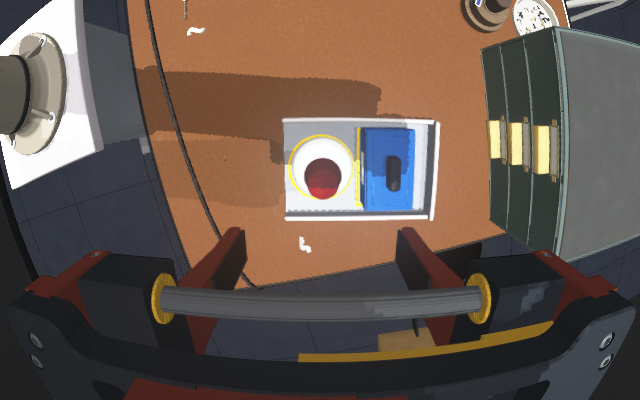

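The wrist view shows the flask cap at (323,186), its foot at (321,167), the tin lid grip at (394,173), and two curly scraps at (195,30) and (305,244) that aren't parts.

```bash
python3 - <<'E'
from h import *
T=np.load('T1.npy')
w=cv2.imread('pics/w1.png');crop(w,280,110,170,120,4,'pics/w1c.png')
h=cv2.cvtColor(w,cv2.COLOR_BGR2HSV);
def cen(m):
    n,l,s,c=cv2.connectedComponentsWithStats(m.astype(np.uint8));i=1+np.argmax(s[1:,4]);return c[i],s[i]
sub=np.zeros(w.shape[:2],bool);sub[115:225,280:440]=1
print('red',cen(sub&((h[...,0]<8)|(h[...,0]>172))&(h[...,1]>120)))
print('cap',tri(ray('wrist',323,186,T),ray('top',396,218.3),ray('side',365,141)),onz('wrist',323,186,.108,T))
print('foot',onz('wrist',321,167,.003,T))
print('grip',tri(ray('wrist',394,173,T),ray('top',398.7,188.0),ray('side',336,146)))
b=sub&(h[...,0]>100)&(h[...,0]<125)&(h[...,1]>120);print('tin',cen(b))
E
```

```text
red (array([320.01917808, 188.81369863]), array([309, 178,  28,  21, 365], dtype=int32))
cap (array([ 0.5069, -0.2711,  0.1111]), [0.0024, 0.002, 0.0017]) [ 0.5058 -0.274   0.108 ]
foot [ 0.504  -0.2724  0.003 ]
grip (array([ 0.5873, -0.2825,  0.0782]), [0.0013, 0.0007, 0.002])
tin (array([388.05023856, 168.38506876]), array([ 364,  128,   51,   83, 3563], dtype=int32))
```

View pics/w1c.png

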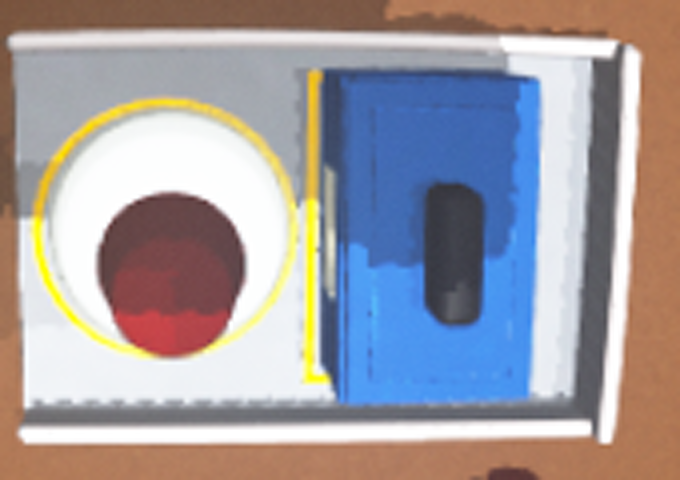

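```bash
python3 -m creep '[[[1,0,-40],[0,0,0],1],[[1,0,-80],[0,0,0],1],[[1,0,-120],[0,0,0],1],[[1,0,-150],[0,0,0],1],[[1,0,-170],[0,0,0],1],[[1,0,-180],[0,0,0],1],[[1,0,-180],[0,0,0],1],[[1,0,-180],[0,0,0],0.3],[[1,0,-180],[0,0,0],0.3],[[1,0,-180],[0,0,0],0.3],[[1,0,-180],[0,0,0],0.3],[[1,0,-180],[0,0,0],0.3],[[1,0,-180],[0,0,0],0.3]]' 40; python3 - <<'E'
from h import *
T=np.load('T1.npy')
p=[onz('wrist',*q,z,T) for q,z in [((282.5,120),.025),((435,122),.037),((285,218.2),.025),((427.5,218.2),.025)]]
for a in p: print(a)
for a,b in ((0,1),(2,3)):
    d=p[b]-p[a];print(np.degrees(np.arctan2(d[1],d[0])))
E
```

```text
t: 2.7
eef_pos: [0.5066, -0.2715, 0.0729]
eef_rot: [0.0, 0.776, 0.63, 0.0]
wrist_force: [-0.3, -0.3, -0.2]
width: 0.0434
grip_force: 0.0
[ 0.4701 -0.1996  0.025 ]
[ 0.6585 -0.2376  0.037 ]
[ 0.4434 -0.3264  0.025 ]
[ 0.6352 -0.3678  0.025 ]
-11.403476520721922
-12.180413122672816
```

```bash
python3 -m creep '[[[0,0,0],[0,0,0],0.2],[[0,0,0],[0,0,0],0.2],[[0,0,0],[0,0,0],0.2],[[0,0,4],[0,0,0],0.2],[[0,0,10],[0,0,0],0.2],[[0,0,14],[0,0,0],0.2]]' 40
```

```text
t: 3.3
eef_pos: [0.5064, -0.2715, 0.0871]
eef_rot: [-0.0, 0.776, 0.63, -0.0]
wrist_force: [0.2, -0.5, -1.7]
width: 0.04
grip_force: 39.4
```

```bash
python3 -m creep '[[[-8,2,0],[0,0,0],0.2],[[-24,5,0],[0,0,0],0.2],[[-44,9,0],[0,0,0],0.2],[[-64,14,0],[0,0,0],0.2],[[-84,18,0],[0,0,0],0.2],[[-102,22,0],[0,0,0],0.2],[[-114,24,-2],[0,0,0],0.2],[[-120,25,-6],[0,0,0],0.2],[[-120,25,-11],[0,0,0],0.2],[[-120,25,-14],[0,0,0],0.2],[[-120,25,-15],[0,0,0],0.2],[[-120,25,-15.5],[0,0,0],0.2],[[-120,25,-15.5],[0,0,0],0.2]]'
```

```text
t: 4.6
eef_pos: [0.387, -0.2465, 0.0711]
eef_rot: [0.0, 0.776, 0.63, 0.0]
wrist_force: [0.0, 0.1, -2.1]
width: 0.0398
grip_force: 39.4
```

```bash
python3 -m creep '[[[0,0,-0.5],[0,0,0],0.2],[[0,0,-1],[0,0,0],0.2],[[0,0,-1],[0,0,0],0.2]]'
```

```text
t: 4.9
eef_pos: [0.387, -0.2466, 0.0707]
eef_rot: [0.0, 0.776, 0.63, 0.0]
wrist_force: [-0.7, 1.1, 3.4]
width: 0.0398
grip_force: 39.9
```

```bash
python3 -m creep '[[[0,0,0],[0,0,0],0.6],[[0,0,0],[0,0,0],1],[[0,0,0],[0,0,0],1],[[0,0,0],[0,0,0],1],[[0,0,20],[0,0,0],1],[[0,0,60],[0,0,0],1],[[0,0,100],[0,0,0],1],[[20,-4,130],[0,0,0],1],[[60,-12,150],[0,0,0],1],[[100,-20,170],[0,0,0],1],[[140,-28,170],[0,0,0],1],[[175,-35,170],[0,0,0],1],[[200,-39,170],[0,0,0],1],[[200,-39,170],[0,0,0],1],[[200,-39,170],[0,0,0],1]]' && python3 - <<'E'
from h import *
T=pose();np.save('T2.npy',T);print(T.round(4));w=snapshot('wrist');cv2.imwrite('pics/w2.png',w)
crop(w,200,90,240,160,3,'pics/w2c.png')
E
```

```text
t: 6.4
eef_pos: [0.5862, -0.2852, 0.2394]
eef_rot: [-0.001, 0.776, 0.63, -0.0]
wrist_force: [-0.3, -0.4, -0.2]
width: 0.0877
grip_force: 0.0
[[ 2.052e-01  9.787e-01 -1.300e-03  5.862e-01]
 [ 9.787e-01 -2.052e-01  7.000e-04 -2.852e-01]
 [ 4.000e-04 -1.400e-03 -1.000e+00  2.394e-01]
 [ 0.000e+00  0.000e+00  0.000e+00  1.000e+00]]
```

View pics/w2c.png

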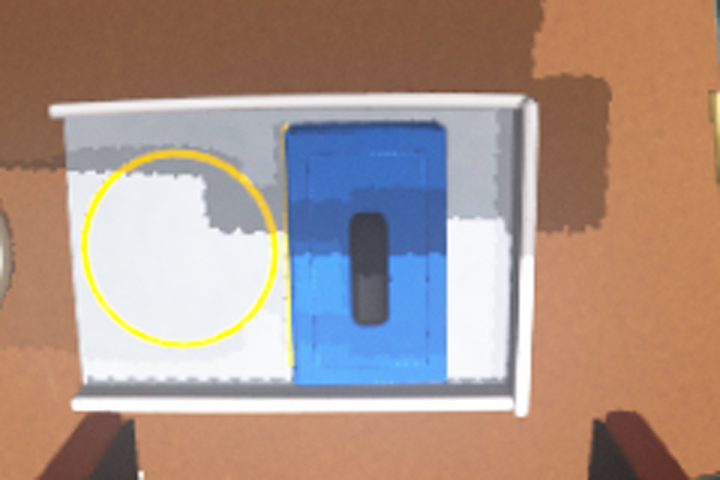

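The flask is out. The yellow circle is centred at crop (180,249), the lid corners are at (290,125), (444,125), (444,383) and (293,383), and the grip is at (369,269).

```bash
python3 - <<'E'
from h import *
T=np.load('T2.npy')
f=lambda u,v,z:onz('wrist',200+u/3,90+v/3,z,T)
print('circle',f(180,249,.002))
c=[f(*q,.05) for q in((290,125),(444,125),(444,383),(293,383))]
for a in c:print(a)
print('lid c',np.mean(c,0),'grip',f(369,268,.076))
e=c[1]-c[0]; g=c[0]-c[3];k=c[1]-c[2]
print([np.degrees(np.arctan2(*v[1::-1])).round(1) for v in(e,c[2]-c[3])],[np.degrees(np.arctan2(*v[1::-1])).round(1)-90 for v in(g,k)],[np.linalg.norm(v[:2]) for v in(e,g)])
print('grip tri',tri(ray('wrist',323,90+268/3,T),ray('top',398.7,188.0),ray('side',336,146)))
p=[f(70,103,.025),f(520,98,.025),f(75,404,.025),f(520,406,.025)]
print([np.degrees(np.arctan2(*(b-a)[1::-1])).round(1) for a,b in((p[0],p[1]),(p[2],p[3]))])
E
```

```text
circle [ 0.505  -0.2731  0.002 ]
[ 0.5692 -0.2285  0.05  ]
[ 0.6261 -0.2403  0.05  ]
[ 0.607  -0.3412  0.05  ]
[ 0.5476 -0.3288  0.05  ]
lid c [ 0.587475 -0.2847    0.05    ] grip [ 0.5881 -0.2833  0.076 ]
[np.float64(-11.7), np.float64(-11.8)] [np.float64(-12.200000000000003), np.float64(-10.700000000000003)] [np.float64(0.05811067027663676), np.float64(0.10259946393622141)]
grip tri (array([ 0.588 , -0.2827,  0.0783]), [0.0002, 0.0014, 0.0013])
[np.float64(-11.9), np.float64(-11.8)]
```

```bash
python3 -m creep '[[[1,0,-45],[0,0,0],1],[[1,0,-90],[0,0,0],1],[[1,0,-130],[0,0,0],1],[[1,0,-165],[0,0,0],1],[[1,0,-195],[0,0,0],1],[[1,0,-215],[0,0,0],1],[[1,0,-225],[0,0,0],1],[[1,0,-225],[0,0,0],1],[[1,0,-225],[0,0,0],0.6],[[1,0,-225],[0,0,0],0.6],[[1,0,-225],[0,0,0],0.6],[[1,0,-225],[0,0,0],0.6],[[1,0,-225],[0,0,0],0.6],[[1,0,-225],[0,0,0],0.6]]' 40
```

```text
t: 7.85
eef_pos: [0.588, -0.2858, 0.0162]
eef_rot: [0.001, 0.776, 0.63, 0.0]
wrist_force: [-1.6, 0.0, 7.3]
width: 0.0619
grip_force: 39.9
```

```bash
python3 -m creep '[[[0,0,2],[0,0,0],0.6],[[0,0,4],[0,0,0],0.6],[[0,0,8],[0,0,0],0.6],[[0,0,8],[0,0,0],0.6]]' 40
```

```text
t: 8.25
eef_pos: [0.5877, -0.2856, 0.0236]
eef_rot: [0.0, 0.776, 0.63, 0.0]
wrist_force: [-0.8, 0.4, -1.7]
width: 0.062
grip_force: 39.9
```

```bash
python3 -m creep '[[[0,0,15],[0,0,0],0.6],[[0,0,30],[0,0,0],0.6],[[0,0,32],[0,0,0],0.6],[[1,12,32],[0,0,0],0.6],[[2,30,32],[0,0,0],0.6],[[3,55,32],[0,0,0],0.6],[[5,80,32],[0,0,0],0.6],[[7,105,32],[0,0,0],0.6],[[9,130,25],[0,0,0],0.6],[[11,155,15],[0,0,0],0.6],[[12,175,5],[0,0,0],0.6],[[12,185,-3],[0,0,0],0.6],[[12,185,-7],[0,0,0],0.6],[[12,185,-9],[0,0,0],0.6],[[12,185,-9],[0,0,0],0.6]]' 40
```

```text
t: 9.75
eef_pos: [0.5995, -0.1011, 0.0143]
eef_rot: [0.0, 0.777, 0.63, -0.0]
wrist_force: [1.1, 0.3, -2.2]
width: 0.062
grip_force: 39.9
```

```bash
python3 -m creep '[[[0,0,-0.5],[0,0,0],0.6],[[0,0,-1],[0,0,0],0.6],[[0,0,-1],[0,0,0],0.6]]' 40
```

```text
t: 10.05
eef_pos: [0.5996, -0.1019, 0.0142]
eef_rot: [0.0, 0.777, 0.63, -0.0]
wrist_force: [-2.6, 0.4, 6.9]
width: 0.0621
grip_force: 39.9
```

```bash
python3 -m creep '[[[0,0,0],[0,0,0],0.85],[[0,0,0],[0,0,0],1],[[0,0,0],[0,0,0],1],[[0,0,10],[0,0,0],1],[[0,0,30],[0,0,0],1],[[0,0,40],[0,0,0],0.5],[[0,0,40],[0,0,0],0.1],[[0,0,40],[0,0,0],0.1],[[0,0,40],[0,0,0],0.1],[[0,0,40],[0,0,0],0.1],[[0,0,40],[0,0,0],0.1],[[0,0,40],[0,0,0],0.1],[[0,0,40],[0,0,0],0.1],[[0,0,40],[0,0,0],0.1],[[0,0,40],[0,0,0],0.1]]' 30
```

```text
t: 11.55
eef_pos: [0.5995, -0.1005, 0.0532]
eef_rot: [0.0, 0.776, 0.63, 0.0]
wrist_force: [0.3, 0.1, -0.0]
width: 0.0139
grip_force: 30.0
```

```bash
python3 -m creep '[[[0,0,4],[0,0,0],0.1],[[0,0,10],[0,0,0],0.1],[[0,0,18],[0,0,0],0.1],[[-8,2,20],[0,0,0],0.1],[[-25,5,20],[0,0,0],0.1],[[-45,9,20],[0,0,0],0.1],[[-65,13,16],[0,0,0],0.1],[[-82,17,4],[0,0,0],0.1],[[-88,18,-12],[0,0,0],0.1],[[-88,18,-26],[0,0,0],0.1],[[-88,18,-36],[0,0,0],0.1],[[-88,18,-39.5],[0,0,0],0.1],[[-88,18,-40],[0,0,0],0.1],[[-88,18,-40.5],[0,0,0],0.1]]' 30
```

```text
t: 12.95
eef_pos: [0.5122, -0.0825, 0.0129]
eef_rot: [0.0, 0.776, 0.63, 0.0]
wrist_force: [0.9, 0.2, -0.4]
width: 0.0134
grip_force: 30.0
```

```bash
python3 -m creep '[[[0,0,-0.7],[0,0,0],0.1],[[0,0,-0.7],[0,0,0],0.3],[[0,0,-0.7],[0,0,0],0.5],[[0,0,0],[0,0,0],0.6],[[0,0,20],[0,0,0],0.8],[[0,0,60],[0,0,0],1],[[0,0,105],[0,0,0],1],[[0,0,150],[0,0,0],1],[[20,25,185],[0,0,0],1],[[45,60,190],[0,0,0],1],[[70,95,190],[0,0,0],1],[[95,125,190],[0,0,0],1],[[108,142,190],[0,0,0],1],[[108,142,190],[0,0,0],1],[[108,142,190],[0,0,0],1]]' 30 && python3 - <<'E'
from h import *
T=pose();np.save('T3.npy',T);print(T.round(4));w=snapshot('wrist');cv2.imwrite('pics/w3.png',w)
E
```

```text
t: 14.45
eef_pos: [0.619, 0.0591, 0.2023]
eef_rot: [-0.0, 0.776, 0.63, -0.001]
wrist_force: [0.2, -0.7, -0.2]
width: 0.0876
grip_force: 0.0
[[ 2.052e-01  9.787e-01 -9.000e-04  6.190e-01]
 [ 9.787e-01 -2.052e-01 -5.000e-04  5.910e-02]
 [-7.000e-04 -8.000e-04 -1.000e+00  2.023e-01]
 [ 0.000e+00  0.000e+00  0.000e+00  1.000e+00]]
```

View pics/w3.png

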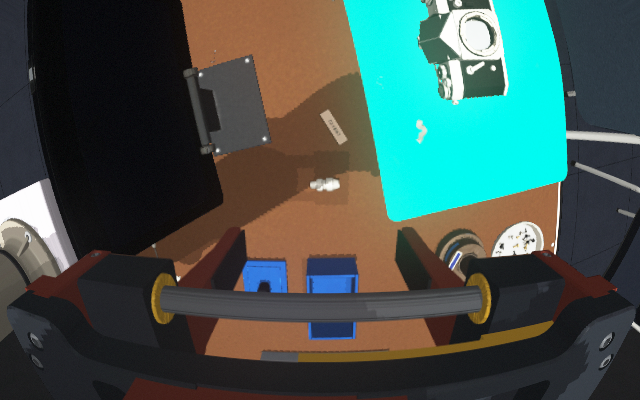

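The wrist view shows the bar centred at (333,127), with ends (323,111) and (344,143), the coupler at (325,184) lying horizontal in the image, and a curly scrap at (420,131). I'll measure these and also look at the cluttered left end of the table, in case there are more parts.

```bash
python3 - <<'E'
from h import *
T=np.load('T3.npy');w=cv2.imread('pics/w3.png')
a=onz('wrist',323,111,.009,T);b=onz('wrist',344,143,.009,T);d=b-a
print('bar',(a+b)/2,np.linalg.norm(d),'ang',np.degrees(np.arctan2(d[1],d[0])))
a=onz('wrist',310,185,.008,T);b=onz('wrist',340,183.5,.008,T);d=b-a
print('coup',(a+b)/2,np.linalg.norm(d),'ang',np.degrees(np.arctan2(d[1],d[0])))
print(tri(ray('wrist',333.5,127,T),ray('top',243.5,171.5),ray('side',279,278)))
print(tri(ray('wrist',324.5,184,T),ray('top',275,176.5),ray('side',296,249)))
t=cv2.imread('pics/top0.png')
A=cv2.resize(w[90:220,260:390],(520,520),interpolation=cv2.INTER_CUBIC)
B=cv2.resize(t[60:280,40:160],(280,513),interpolation=cv2.INTER_CUBIC)
W=np.zeros((520,800,3),np.uint8);W[:,:520]=A;W[:513,520:]=B;cv2.imwrite('pics/m3.png',W)
E
```

```text
bar [0.6441  0.11195 0.009  ] 0.04399147644714825 ang -68.39207489260271
coup [0.6209 0.0479 0.008 ] 0.03561179579858338 ang -8.72169779798173
(array([ 0.6397,  0.1264, -0.0021]), [0.0156, 0.0127, 0.0038])
(array([0.6213, 0.0487, 0.0056]), [0.0014, 0.0005, 0.0009])
```

View pics/m3.png

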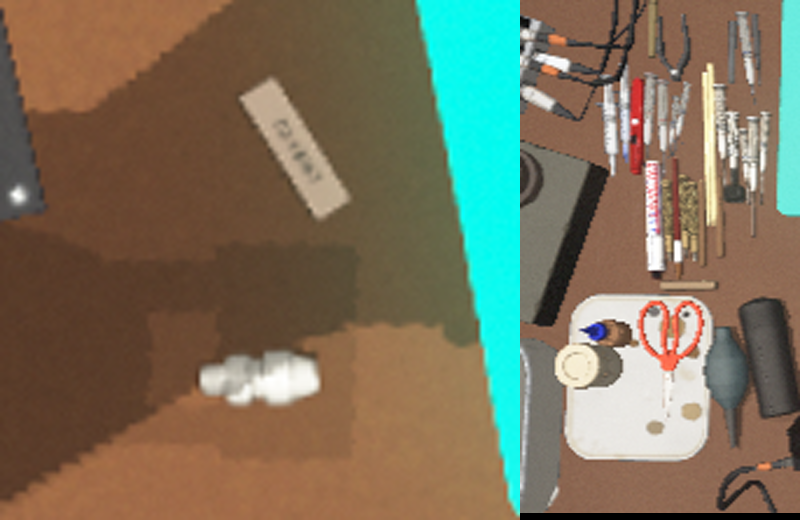

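The bar now lies at (0.644,0.112), so it has already been knocked about 27 mm. The left end of the table holds no parts, so there is one bar and one coupler. I'll take the bar first.

```bash
python3 -m creep '[[[5,11,-20],[0,0,0.12],0.6],[[10,22,-50],[0,0,0.24],0.6],[[15,33,-80],[0,0,0.36],0.6],[[20,44,-110],[0,0,0.48],0.6],[[25,53,-140],[0,0,0.583],0.6],[[25,53,-160],[0,0,0.583],0.6],[[25,53,-160],[0,0,0.583],0.6]]' 25 && python3 - <<'E'
from h import *
T=pose();np.save('T4.npy',T);print(T.round(4));w=snapshot('wrist');cv2.imwrite('pics/w4.png',w);print(proj('wrist',np.array([.644,.112,.009]),T))
crop(w,240,130,160,120,4,'pics/w4c.png')
E
```

```text
t: 15.2
eef_pos: [0.6419, 0.1098, 0.0397]
eef_rot: [-0.002, 0.563, 0.826, -0.003]
wrist_force: [0.6, -0.1, 0.3]
width: 0.0529
grip_force: 0.0
[[-0.3656  0.9308 -0.0058  0.6419]
 [ 0.9308  0.3656 -0.0023  0.1098]
 [ 0.     -0.0062 -1.      0.0397]
 [ 0.      0.      0.      1.    ]]
[327.1 223.8]
```

View pics/w4c.png

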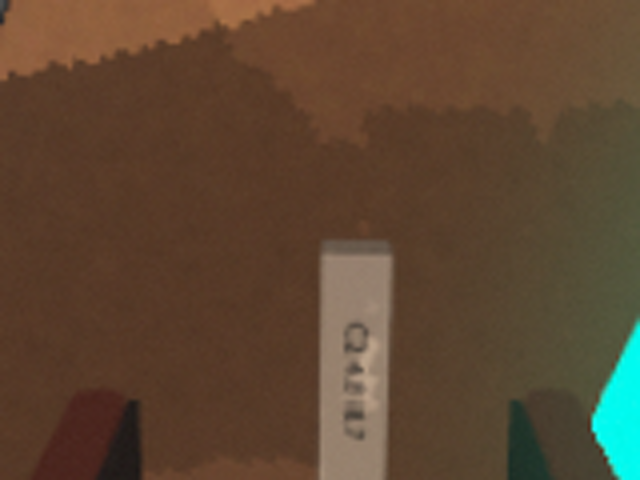

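The bar is centred between the open fingers at crop (355,378) and lined up with them.

```bash
python3 -m creep '[[[0,0,-15],[0,0,0],0.6],[[0,0,-28],[0,0,0],0.6],[[0,0,-35],[0,0,0],0.6],[[0,0,-39],[0,0,0],0.6],[[0,0,-39],[0,0,0],0.6],[[0,0,-39],[0,0,0],0.08],[[0,0,-39],[0,0,0],0.08],[[0,0,-39],[0,0,0],0.08],[[0,0,-39],[0,0,0],0.08],[[0,0,-39],[0,0,0],0.08],[[0,0,-39],[0,0,0],0.08],[[0,0,-39],[0,0,0],0.08],[[0,0,-39],[0,0,0],0.08]]' 25
```

```text
t: 16.55
eef_pos: [0.6446, 0.1125, 0.0038]
eef_rot: [0.0, 0.563, 0.827, 0.0]
wrist_force: [0.5, 0.6, 0.9]
width: 0.0116
grip_force: 25.0
```

```bash
python3 -m creep '[[[0,0,10],[0,0,0],0.08],[[0,0,35],[0,0,0],0.08],[[0,0,60],[0,0,0],0.08],[[-4,-15,75],[0,0,-0.1],0.08],[[-10,-45,75],[0,0,-0.2],0.08],[[-17,-80,75],[0,0,-0.3],0.08],[[-25,-120,75],[0,0,-0.4],0.08],[[-33,-160,75],[0,0,-0.5],0.08],[[-41,-195,75],[0,0,-0.583],0.08],[[-47,-222,75],[0,0,-0.583],0.08],[[-50,-234,75],[0,0,-0.583],0.08],[[-50,-234,75],[0,0,-0.583],0.08],[[-50,-234,75],[0,0,-0.583],0.08]]' 25 && python3 - <<'E'
from h import *
T=pose();np.save('T5.npy',T);print(T.round(4));print(get_state()['width']);w=snapshot('wrist');cv2.imwrite('pics/w5.png',w)
crop(w,220,90,200,150,4,'pics/w5c.png')
E
```

```text
t: 17.85
eef_pos: [0.595, -0.1196, 0.079]
eef_rot: [-0.0, 0.776, 0.631, 0.001]
wrist_force: [-0.5, 0.6, -0.4]
width: 0.011
grip_force: 25.0
[[ 2.040e-01  9.790e-01  7.000e-04  5.950e-01]
 [ 9.790e-01 -2.040e-01  1.300e-03 -1.196e-01]
 [ 1.400e-03  4.000e-04 -1.000e+00  7.900e-02]
 [ 0.000e+00  0.000e+00  0.000e+00  1.000e+00]]
0.010952698889211377
```

View pics/w5c.png

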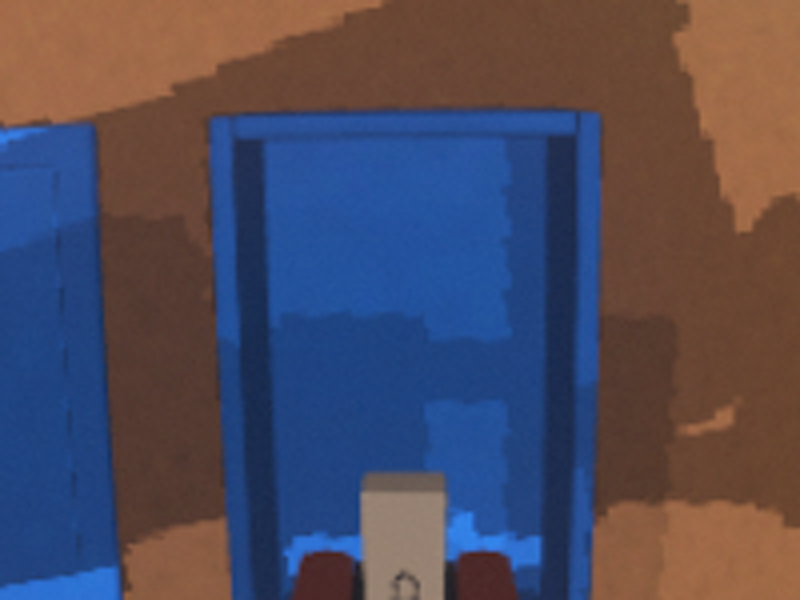

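The bar hangs centred over the tin: bar at crop x≈403, tin walls at 210–600. The tin's far edge is at row 113.

```bash
python3 - <<'E'
from h import *
T=np.load('T5.npy')
p=onz('wrist',220+405/4,90+113/4,.046,T)
print(p,'tin centre',p-np.array([.204,.979,0])*.051, 'rel tool', T[:3,:3].T@(p-T[:3,3]))
q=[onz('wrist',220+u/4,90+v/4,.046,T) for u,v in((211,116),(600,113))];print(np.degrees(np.arctan2(*(q[1]-q[0])[1::-1])))
E
```

```text
[ 0.6088 -0.0514  0.046 ] tin centre [ 0.598396 -0.101329  0.046   ] rel tool [ 0.06951959 -0.00043268  0.03307873]
-11.199889498867
```

```bash
python3 -m creep '[[[0,0,-20],[0,0,0],0.08],[[0,0,-40],[0,0,0],0.08],[[0,0,-55],[0,0,0],0.08],[[0,0,-64],[0,0,0],0.08],[[0,0,-70],[0,0,0],0.08],[[0,0,-70],[0,0,0],0.08],[[0,0,-70],[0,0,0],0.22],[[0,0,-70],[0,0,0],0.22],[[0,0,-70],[0,0,0],0.22],[[0,0,-55],[0,0,0],0.22],[[0,0,-30],[0,0,0],0.22],[[0,0,0],[0,0,0],0.22],[[0,0,20],[0,0,0],0.6],[[0,0,20],[0,0,0],0.6]]' 25
```

```text
t: 19.3
eef_pos: [0.5971, -0.1218, 0.1031]
eef_rot: [0.003, 0.776, 0.63, 0.002]
wrist_force: [-0.4, -0.9, 0.5]
width: 0.0319
grip_force: 0.0
```

```bash
python3 -m creep '[[[2,15,0],[0,0,-0.14],0.6],[[5,32,0],[0,0,-0.28],0.6],[[8,50,0],[0,0,-0.42],0.6],[[10,67,0],[0,0,-0.56],0.6],[[13,84,0],[0,0,-0.7],0.6],[[16,101,0],[0,0,-0.84],0.6],[[18,118,0],[0,0,-0.98],0.6],[[21,135,0],[0,0,-1.12],0.6],[[23,152,0],[0,0,-1.26],0.6],[[26,170,0],[0,0,-1.4],0.6],[[26,170,0],[0,0,-1.525],0.6],[[26,170,0],[0,0,-1.525],0.6],[[26,170,0],[0,0,-1.525],0.6],[[26,170,0],[0,0,-1.525],0.6]]' 20 && python3 - <<'E'
from h import *
T=pose();np.save('T6.npy',T);print(T.round(4));w=snapshot('wrist');cv2.imwrite('pics/w6.png',w)
print(proj('wrist',np.array([.6212,.0485,.008]),T))
m=(w.min(2)>130).astype(np.uint8);m[260:]=0
n,l,s,c=cv2.connectedComponentsWithStats(m)
for i in range(1,n):
    if s[i,4]>80:
        ys,xs=np.where(l==i);r=cv2.minAreaRect(np.c_[xs,ys].astype(np.float32));print(s[i],c[i],r,onz('wrist',*r[0],.009,T))
E
```

```text
t: 20.7
eef_pos: [0.6203, 0.0477, 0.0985]
eef_rot: [0.0, 0.997, -0.08, -0.0]
wrist_force: [0.4, 1.0, -0.1]
width: 0.0526
grip_force: 0.0
[[ 9.873e-01 -1.591e-01 -4.000e-04  6.203e-01]
 [-1.591e-01 -9.873e-01 -3.000e-04  4.770e-02]
 [-3.000e-04  4.000e-04 -1.000e+00  9.850e-02]
 [ 0.000e+00  0.000e+00  0.000e+00  1.000e+00]]
[318.1 199.5]
[  65    0   75   75 2641] [102.22680803  30.56418023] ((102.0, 37.0), (74.0, 74.0), 90.0) [0.8152 0.2289 0.009 ]
[144   0  14  13 123] [150.60162602   5.82926829] ((150.5, 6.0), (12.0, 13.0), 90.0) [0.825  0.1695 0.009 ]
[431   0  33  22 155] [448.31612903   9.67096774] ((447.29949951171875, 8.307106971740723), (35.494991302490234, 9.208306312561035), 30.65066909790039) [ 0.7723 -0.0882  0.009 ]
[ 140   10   58   37 1224] [170.42728758  26.70424837] ((169.01336669921875, 27.83853530883789), (29.46908950805664, 57.127628326416016), 77.6192398071289) [0.796  0.1525 0.009 ]
[633  24   7  17  94] [636.54255319  31.94680851] ((636.0, 32.0), (16.0, 6.0), 90.0) [ 0.7756 -0.3853  0.009 ]
[594  32  26  20 332] [606.31626506  41.71686747] ((606.3500366210938,
[... 895 characters left out ...]
205047607), 17.10272979736328) [ 0.6501 -0.317   0.009 ]
[ 562  122   71  138 5580] [598.69121864 194.78548387] ((599.0321044921875, 195.06591796875), (49.494834899902344, 139.6346435546875), 10.980650901794434) [ 0.574  -0.2784  0.009 ]
[619 180  21  80 213] [630.53051643 221.38967136] ((630.75634765625, 219.95034790039062), (3.8746557235717773, 81.49195098876953), 14.38139533996582) [ 0.5245 -0.3671  0.009 ]
[310 182  17  39 513] [318.23391813 199.56725146] ((318.0, 201.0), (38.0, 16.0), 90.0) [0.6202 0.0487 0.009 ]
[482 194  37  14 419] [499.40572792 200.60381862] ((499.9683532714844, 200.6651611328125), (35.67386245727539, 12.366939544677734), 2.726311206817627) [ 0.5926 -0.123   0.009 ]
```

```bash
python3 -m creep '[[[0,0.5,-25],[0,0,0],0.6],[[0,1,-50],[0,0,0],0.6],[[0,1,-72],[0,0,0],0.6],[[0,1,-87],[0,0,0],0.6],[[0,1,-94],[0,0,0],0.6],[[0,1,-95.5],[0,0,0],0.6],[[0,1,-95.5],[0,0,0],0.6],[[0,1,-95.5],[0,0,0],0.1],[[0,1,-95.5],[0,0,0],0.1],[[0,1,-95.5],[0,0,0],0.1],[[0,1,-95.5],[0,0,0],0.1],[[0,1,-95.5],[0,0,0],0.1],[[0,1,-95.5],[0,0,0],0.1],[[0,1,-95.5],[0,0,0],0.1],[[0,1,-95.5],[0,0,0],0.1]]' 20
```

```text
t: 22.25
eef_pos: [0.6206, 0.0495, 0.0033]
eef_rot: [-0.0, 0.997, -0.081, 0.0]
wrist_force: [-0.5, -0.9, 0.8]
width: 0.0147
grip_force: 20.0
```

```bash
python3 -m creep '[[[0,0,10],[0,0,0],0.1],[[0,0,35],[0,0,0],0.1],[[0,0,60],[0,0,0],0.1],[[0,-5,80],[0,0,0.14],0.1],[[-1,-15,80],[0,0,0.28],0.1],[[-2,-30,80],[0,0,0.42],0.1],[[-4,-45,80],[0,0,0.56],0.1],[[-6,-60,80],[0,0,0.7],0.1],[[-8,-75,80],[0,0,0.84],0.1],[[-10,-90,80],[0,0,0.98],0.1],[[-13,-103,80],[0,0,1.12],0.1],[[-15,-115,80],[0,0,1.26],0.1],[[-17,-124,80],[0,0,1.4],0.1],[[-17,-128,80],[0,0,1.525],0.1],[[-17,-128,80],[0,0,1.525],0.1],[[-17,-128,80],[0,0,1.525],0.1],[[-17,-128,80],[0,0,1.525],0.1]]' 20
```

```text
t: 23.95
eef_pos: [0.6036, -0.0779, 0.0834]
eef_rot: [0.0, 0.777, 0.63, 0.0]
wrist_force: [-0.6, 0.4, 0.3]
width: 0.0144
grip_force: 20.0
```

```bash
python3 -m creep '[[[0,0,-20],[0,0,0],0.1],[[0,0,-40],[0,0,0],0.1],[[0,0,-58],[0,0,0],0.1],[[0,0,-70],[0,0,0],0.1],[[0,0,-74],[0,0,0],0.1],[[0,0,-75],[0,0,0],0.1],[[0,0,-75],[0,0,0],0.24],[[0,0,-75],[0,0,0],0.24],[[0,0,-75],[0,0,0],0.24],[[0,0,-55],[0,0,0],0.24],[[0,0,-30],[0,0,0],0.24],[[0,0,0],[0,0,0],0.24],[[0,0,40],[0,0,0],0.6],[[0,0,80],[0,0,0],0.6],[[0,0,80],[0,0,0],0.6]]' 20; python3 - <<'E'
from h import *
T=pose();np.save('T7.npy',T);print(T.round(4));w=snapshot('wrist');cv2.imwrite('pics/w7.png',w);crop(w,170,120,230,170,3,'pics/w7c.png')
E
```

```text
t: 25.45
eef_pos: [0.6074, -0.0784, 0.1696]
eef_rot: [0.004, 0.777, 0.63, 0.004]
wrist_force: [1.5, -0.1, -0.1]
width: 0.0418
grip_force: 0.0
[[ 0.2059  0.9785  0.0108  0.6074]
 [ 0.9786 -0.2059 -0.001  -0.0784]
 [ 0.0013  0.0107 -0.9999  0.1696]
 [ 0.      0.      0.      1.    ]]
```

View pics/w7c.png

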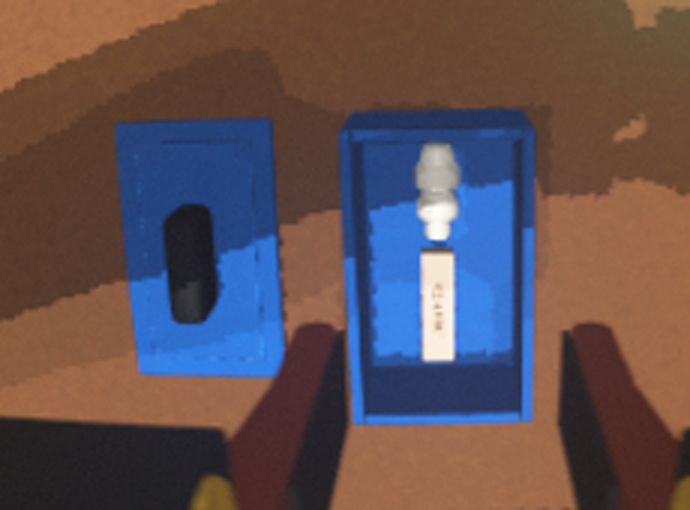

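Both parts lie in the tin: coupler at (437,190), bar at (437,305). Tin rim corners are (342,130), (533,130), (530,420) and (355,420); lid corners are (117,124), (272,121), (284,376) and (140,373).

```bash
python3 - <<'E'
from h import *
T=np.load('T7.npy')
def q(P,z):
    c=[onz('wrist',170+u/3,120+v/3,z,T) for u,v in P];e=[c[1]-c[0],c[2]-c[3],c[0]-c[3],c[1]-c[2]]
    a=[np.degrees(np.arctan2(v[1],v[0])) for v in e];print(np.mean(c,0).round(4),np.round([a[0],a[1],a[2]-90,a[3]-90],1),[round(float(np.linalg.norm(v)),4) for v in e])
q([(342,130),(533,130),(530,420),(355,420)],.046)
q([(117,124),(272,121),(284,376),(140,373)],.009)
print(onz('wrist',170+189/3,120+260/3,.033,T))
E
```

```text
[ 0.5992 -0.101   0.046 ] [-12.  -12.1 -11.3 -10.9] [0.0596, 0.0603, 0.1003, 0.1003]
[ 0.5117 -0.0839  0.009 ] [-12.1 -11.8 -12.1 -12.2] [0.0586, 0.0584, 0.0986, 0.0982]
[ 0.515  -0.0796  0.033 ]
```

```bash
python3 -m creep '[[[-20,-1,0],[0,0,0],0.5],[[-50,-2,0],[0,0,0],0.5],[[-78,-4,-20],[0,0,0],0.5],[[-91,-4,-60],[0,0,0],0.5],[[-91,-4,-95],[0,0,0],0.5],[[-91,-4,-125],[0,0,0],0.5],[[-91,-4,-142],[0,0,0],0.5],[[-91,-4,-149],[0,0,0],0.5],[[-91,-4,-149],[0,0,0],0.5],[[-91,-4,-149],[0,0,0],0.5],[[-91,-4,-149],[0,0,0],0.1],[[-91,-4,-149],[0,0,0],0.1],[[-91,-4,-149],[0,0,0],0.1],[[-91,-4,-149],[0,0,0],0.1],[[-91,-4,-149],[0,0,0],0.1],[[-91,-4,-149],[0,0,0],0.1]]' 30
```

```text
t: 27.1
eef_pos: [0.5127, -0.0826, 0.0145]
eef_rot: [0.0, 0.776, 0.63, 0.0]
wrist_force: [-1.2, -0.1, 5.3]
width: 0.0143
grip_force: 30.0
```

```bash
python3 -m creep '[[[0,0,10],[0,0,0],0.1],[[0,0,30],[0,0,0],0.1],[[0,0,50],[0,0,0],0.1],[[8,-2,62],[0,0,0],0.1],[[25,-5,62],[0,0,0],0.1],[[45,-9,62],[0,0,0],0.1],[[65,-13,62],[0,0,0],0.1],[[80,-16,62],[0,0,0],0.1],[[87,-18,58],[0,0,0],0.1],[[87,-18,54],[0,0,0],0.1],[[87,-18,50],[0,0,0],0.1],[[87,-18,50],[0,0,0],0.1],[[87,-18,50],[0,0,0],0.1]]' 30; python3 - <<'E'
from h import *
T=pose();np.save('T8.npy',T);print(T.round(4));print(get_state()['width']);w=snapshot('wrist');cv2.imwrite('pics/w8.png',w);crop(w,220,90,200,150,4,'pics/w8c.png')
E
```

```text
t: 28.4
eef_pos: [0.5987, -0.1003, 0.064]
eef_rot: [-0.0, 0.776, 0.63, -0.0]
wrist_force: [-0.4, 0.1, -0.3]
width: 0.0137
grip_force: 30.0
[[ 2.052e-01  9.787e-01 -9.000e-04  5.987e-01]
 [ 9.787e-01 -2.052e-01  0.000e+00 -1.003e-01]
 [-1.000e-04 -9.000e-04 -1.000e+00  6.400e-02]
 [ 0.000e+00  0.000e+00  0.000e+00  1.000e+00]]
0.013729582996616009
```

View pics/w8c.png

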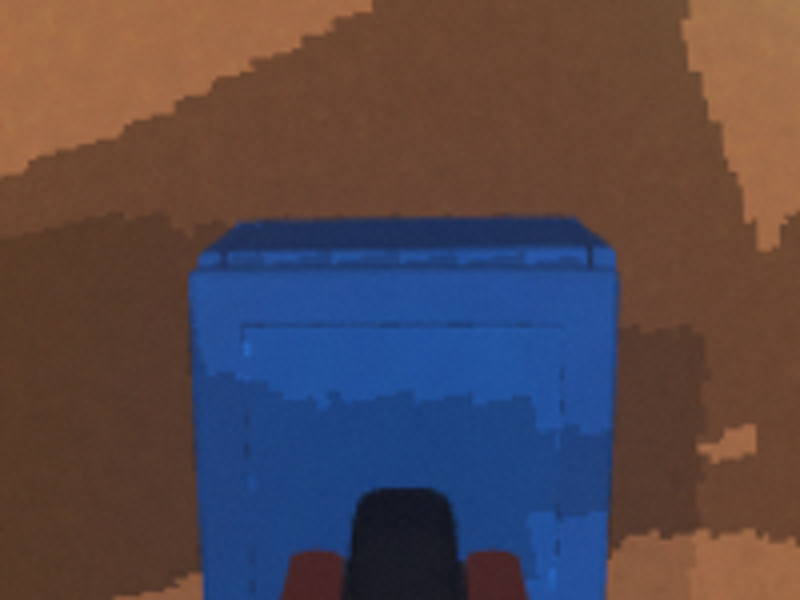

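The lid is centred over the tin (lid edges 190–617, rim 195–612 in the crop). I'll seat it now.

```bash
python3 -m creep '[[[0.5,0,-3],[0,0,0],0.1],[[0.5,0,-5],[0,0,0],0.1],[[0.5,0,-7],[0,0,0],0.1],[[0.5,0,-8.5],[0,0,0],0.1],[[0.5,0,-9.5],[0,0,0],0.1],[[0.5,0,-9.5],[0,0,0],0.1]]' 30
```

```text
t: 29.05
eef_pos: [0.5999, -0.1005, 0.0555]
eef_rot: [0.0, 0.776, 0.63, -0.0]
wrist_force: [-3.0, -0.3, 7.5]
width: 0.0136
grip_force: 30.0
```

```bash
python3 -m creep '[[[0.5,0,-9.5],[0,0,0],0.3],[[0.5,0,-9.5],[0,0,0],0.5],[[0.5,0,-5],[0,0,0],0.5],[[0.5,0,20],[0,0,0],0.8],[[0.5,0,60],[0,0,0],1],[[0.5,0,90],[0,0,0],1],[[0.5,0,100],[0,0,0],1],[[0.5,0,100],[0,0,0],1],[[0.5,0,100],[0,0,0],1]]' 30; python3 - <<'E'
from h import *
T=pose();np.save('T9.npy',T);print(T.round(4));w=snapshot('wrist');cv2.imwrite('pics/w9.png',w)
s=snapshot('side');cv2.imwrite('pics/s9.png',s)
u,v=proj('side',np.array([.6,-.1,.04]));u,v=int(u),int(v)
A=cv2.resize(w[120:260,250:390],(500,500),interpolation=cv2.INTER_CUBIC);B=cv2.resize(s[v-22:v+28,u-15:u+15],(300,500),interpolation=cv2.INTER_CUBIC)
cv2.imwrite('pics/m9.png',np.hstack([A,B]))
E
```

```text
t: 29.95
eef_pos: [0.5996, -0.1006, 0.1532]
eef_rot: [-0.001, 0.776, 0.63, -0.001]
wrist_force: [-0.1, -0.3, -0.5]
width: 0.0825
grip_force: 0.0
[[ 2.056e-01  9.786e-01 -2.000e-03  5.996e-01]
 [ 9.786e-01 -2.056e-01  1.000e-04 -1.006e-01]
 [-3.000e-04 -2.000e-03 -1.000e+00  1.532e-01]
 [ 0.000e+00  0.000e+00  0.000e+00  1.000e+00]]
```

View pics/m9.png

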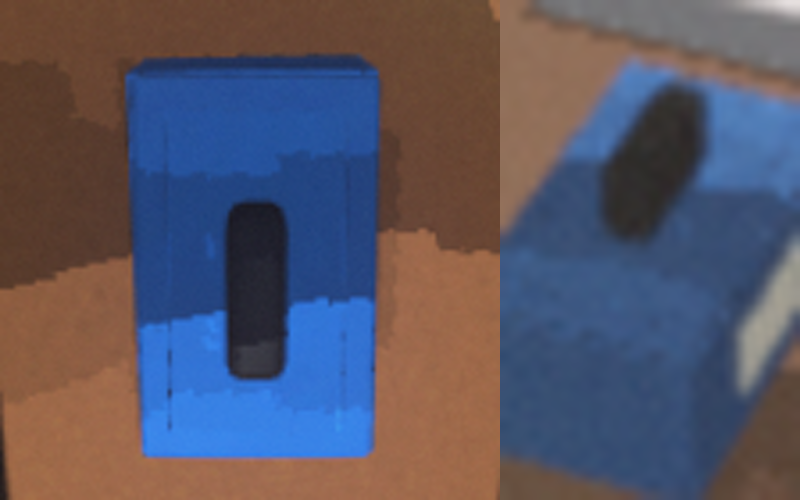

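The lid sits flush, so next is the return. I'll first check the true rear spot from the earlier bay picture, using the rails and back wall.

```bash
python3 - <<'E'
from h import *
T=np.load('T2.npy');w=cv2.imread('pics/w2.png').min(2).astype(int)
th=np.radians(-11.8);ex=np.array([np.cos(th),np.sin(th)]);ey=np.array([-ex[1],ex[0]])
for u in(300,323,355):
    print(u,'top',w[118:134,u],'bot',w[214:232,u])
for v in(150,175,200): print(v,'back',w[v,355:385])
O=np.array([.5875,-.285])
for n,(u,v),z in [('railL',(323,124.5),.025),('railR',(323,224.5),.025),('back',(200+523/3,90+260/3),.037),('circ',(260,173),.002)]:
    d=onz('wrist',u,v,z,T)[:2]-O;print(n,(d@ex).round(4),(d@ey).round(4))
E
python3 -m creep '[[[0,0,-40],[0,0,0],1],[[0,0,-75],[0,0,0],1],[[0,0,-105],[0,0,0],1],[[0,0,-125],[0,0,0],1],[[0,0,-136],[0,0,0],1],[[0,0,-138.5],[0,0,0],1],[[0,0,-138.5],[0,0,0],1],[[0,0,-138.5],[0,0,0],0.6],[[0,0,-138.5],[0,0,0],0.6],[[0,0,-138.5],[0,0,0],0.6],[[0,0,-138.5],[0,0,0],0.6],[[0,0,-138.5],[0,0,0],0.6],[[0,0,-138.5],[0,0,0],0.6]]' 40
```

```text
300 top [ 71  72  74 149 222 238 230 196 163 176 177 175 150 100  55  56] bot [ 99  98  99 102 108 121 125 125 163 242 254 255 252 178 114 117 115 117]
323 top [ 72  72  95 187 230 236 225 183 157 175 174 174 110  66  56  62] bot [ 97  96  96  98 126 125 124 128 165 245 255 255 250 157 121 117 116 116]
355 top [ 69  70  69 196 233 237 226 195 164 180 180 182 182 180 180 179] bot [247 234 183 162 127 124 123 130 188 251 255 255 241 126 114 113 115 113]
150 back [181 180 181 180 182 183 181 181 182 172 156 151 153 153 152 131 108 101
 113 169 209 230 229 190  94  79  78  80  79  78]
175 back [246 246 246 246 246 245 246 246 246 244 236 235 235 236 211 147 107 110
 159 217 247 250 233 130 113 108 109 108 107 106]
200 back [246 246 246 246 246 246 246 247 243 235 235 234 234 225 179 112 120 152
 243 255 255 250 153 111 112 110 110 112 111 111]
railL 0.0004 0.0587
railR 0.0006 -0.069
back 0.0628 -0.0031
circ -0.0832 -0.0052
t: 31.35
eef_pos: [0.6006, -0.1006, 0.0168]
eef_rot: [0.0, 0.776, 0.63, 0.0]
wrist_force: [-2.4, 0.1, 7.1]
width: 0.0618
grip_force: 39.9
```

```bash
python3 - <<'E'
from h import *
th=np.radians(-11.8);ex=np.array([np.cos(th),np.sin(th)]);ey=np.array([-ex[1],ex[0]]);O=np.array([.588,-.2856])
f=lambda p:np.round([(p[:2]-O)@ex,(p[:2]-O)@ey],4)
def ym(im):
    h=cv2.cvtColor(im,cv2.COLOR_BGR2HSV);return ((h[...,0]>20)&(h[...,0]<33)&(h[...,1]>110)&(h[...,2]>110)).astype(np.uint8)
for n,fn in((1,'w1'),(2,'w2')):
    T=np.load(f'T{n}.npy');m=ym(cv2.imread(f'pics/{fn}.png'));m[:100]=0;m[240:]=0;m[:,430:]=0;m[:,:200]=0
    ys,xs=np.where(m);P=np.array([f(onz('wrist',x,y,.002,T)) for x,y in zip(xs,ys)])
    a=P[:,0]>-.038; print(fn,'rect pts',a.sum(),P[a].min(0),P[a].max(0)); b=~a
    print(' circ mid',(P[b].min(0)+P[b].max(0))/2,P[b].max(0)-P[b].min(0))
s=snapshot('top');cv2.imwrite('pics/top9.png',s);m=ym(s);m[:160]=0;m[245:]=0;m[:,:355]=0;m[:,440:]=0
ys,xs=np.where(m);P=np.array([f(onz('top',x,y,.002)) for x,y in zip(xs,ys)]);a=P[:,0]>-.038
print('top',a.sum(),P[a].min(0),P[a].max(0),(P[~a].min(0)+P[~a].max(0))/2 if (~a).any() else 0)
E
```

```text
w1 rect pts 179 [-0.037  -0.0581] [-0.0289  0.0487]
 circ mid [-0.08555 -0.00445] [0.0883 0.0869]
w2 rect pts 31 [-0.0374 -0.052 ] [-0.0358  0.0489]
 circ mid [-0.0855 -0.0049] [0.0894 0.0888]
top 83 [-0.0367 -0.0566] [0.0315 0.0502] [-0.0845  0.0011]
```

The rear outline's centre is 2–3 mm towards the front and 4 mm to the right of where the tin first stood. My target is therefore TCP (0.585,-0.289).

```bash
python3 -m creep '[[[0,0,6],[0,0,0],0.6],[[0,0,20],[0,0,0],0.6],[[0,0,36],[0,0,0],0.6],[[-1,-10,38],[0,0,0],0.6],[[-3,-30,38],[0,0,0],0.6],[[-5,-55,38],[0,0,0],0.6],[[-7,-80,38],[0,0,0],0.6],[[-9,-105,38],[0,0,0],0.6],[[-11,-130,38],[0,0,0],0.6],[[-13,-155,38],[0,0,0],0.6],[[-15,-175,38],[0,0,0],0.6],[[-16,-188,38],[0,0,0],0.6],[[-16,-188,34],[0,0,0],0.6],[[-16,-188,22],[0,0,0],0.6],[[-16,-188,12],[0,0,0],0.6],[[-16,-188,6],[0,0,0],0.6],[[-16,-188,6],[0,0,0],0.6]]' 40
```

```text
t: 33.1
eef_pos: [0.5838, -0.287, 0.0205]
eef_rot: [-0.001, 0.776, 0.631, -0.0]
wrist_force: [-0.5, -0.6, -1.8]
width: 0.0617
grip_force: 39.9
```

```bash
python3 -m creep '[[[1,-2,0],[0,0,0],0.6],[[1,-2,-1],[0,0,0],0.6],[[1,-2,-2],[0,0,0],0.6],[[1,-2,-3],[0,0,0],0.6],[[1,-2,-3],[0,0,0],0.6]]' 40
```

```text
t: 33.6
eef_pos: [0.5855, -0.2905, 0.0192]
eef_rot: [-0.0, 0.776, 0.63, 0.0]
wrist_force: [-0.4, 0.2, -3.3]
width: 0.0621
grip_force: 39.9
```

```bash
python3 -m creep '[[[-0.5,1.5,0],[0,0,0],0.6],[[-0.5,1.5,-0.7],[0,0,0],0.6],[[-0.5,1.5,-1.4],[0,0,0],0.6],[[-0.5,1.5,-1.4],[0,0,0],0.6]]' 40
```

```text
t: 34.0
eef_pos: [0.5851, -0.2887, 0.0188]
eef_rot: [-0.0, 0.776, 0.63, -0.0]
wrist_force: [-3.2, 1.4, 5.9]
width: 0.0615
grip_force: 39.9
```

```bash
python3 -m creep '[[[0,0,0],[0,0,0],0.85],[[0,0,0],[0,0,0],1],[[0,0,0],[0,0,0],1],[[0,0,10],[0,0,0],1],[[0,0,40],[0,0,0],1],[[0,0,80],[0,0,0],1],[[0,0,125],[0,0,0],1],[[0,0,170],[0,0,0],1],[[0,0,210],[0,0,0],1],[[0,0,222],[0,0,0],1],[[0,0,222],[0,0,0],1],[[0,0,222],[0,0,0],1]]' 40; python3 - <<'E'
from h import *
T=pose();np.save('T10.npy',T);print(T[:3,3].round(4));w=snapshot('wrist');cv2.imwrite('pics/w10.png',w)
th=np.radians(-11.8);ex=np.array([np.cos(th),np.sin(th)]);ey=np.array([-ex[1],ex[0]]);O=np.array([.5848,-.289])
f=lambda p:np.round([(p[:2]-O)@ex,(p[:2]-O)@ey],4)
h=cv2.cvtColor(w,cv2.COLOR_BGR2HSV)
def pts(m,z):
    m=m.astype(np.uint8);m[:100]=0;m[245:]=0;m[:,430:]=0;m[:,:200]=0
    n,l,s,c=cv2.connectedComponentsWithStats(m);m=np.isin(l,[i for i in range(1,n) if s[i,4]>6])
    ys,xs=np.where(m);return np.array([f(onz('wrist',x,y,z,T)) for x,y in zip(xs,ys)])
B=pts((h[...,0]>100)&(h[...,0]<125)&(h[...,1]>110),.05);print('blue',np.percentile(B,.3,0),np.percentile(B,99.7,0))
for y in(-.04,-.02,0,.02,.04):
    q=B[abs(B[:,1]-y)<.003];print(y,q[:,0].min(),q[:,0].max())
Y=pts((h[...,0]>20)&(h[...,0]<33)&(h[...,1]>110)&(h[...,2]>110),.002);a=Y[:,0]>-.038
print('rect',a.sum(),Y[a].min(0),Y[a].max(0),'circ',(Y[~a].min(0)+Y[~a].max(0))/2)
print('world circ',O+ex*((Y[~a].min(0)+Y[~a].max(0))/2)[0]+ey*((Y[~a].min(0)+Y[~a].max(0))/2)[1])
E
```

```text
t: 35.2
eef_pos: [0.5843, -0.2888, 0.2387]
eef_rot: [-0.001, 0.776, 0.63, -0.0]
wrist_force: [-0.1, -0.3, -0.2]
width: 0.0876
grip_force: 0.0
[ 0.5843 -0.2888  0.2387]Traceback (most recent call last):
  File "<stdin>", line 10, in <module>
  File "<stdin>", line 9, in pts
  File "h.py", line 15, in onz
    o,d=ray(name,u,v,T);return (o+d*(z-o[2])/d[2]).round(4)
        ~~~^^^^^^^^^^^^
  File "h.py", line 8, in ray
    c=get_calibration(name);a=np.array([(u-c["cx"])/c["fx"],(v-c["cy"])/c["fy"]])
ValueError: time passes only in moves, steps and waits
```

```bash
sed -i 's/^def pose/import functools\nget_calibration=functools.lru_cache(get_calibration)\ndef pose/' h.py; cat > chk.py <<'E'
from h import *
T=np.load('T10.npy');w=cv2.imread('pics/w10.png')
th=np.radians(-11.8);ex=np.array([np.cos(th),np.sin(th)]);ey=np.array([-ex[1],ex[0]]);O=np.array([.5848,-.289])
f=lambda p:np.round([(p[:2]-O)@ex,(p[:2]-O)@ey],4)
h=cv2.cvtColor(w,cv2.COLOR_BGR2HSV)
def pts(m,z):
    m=m.astype(np.uint8);m[:100]=0;m[245:]=0;m[:,430:]=0;m[:,:200]=0
    n,l,s,c=cv2.connectedComponentsWithStats(m);m=np.isin(l,[i for i in range(1,n) if s[i,4]>6])
    ys,xs=np.where(m);return np.array([f(onz('wrist',x,y,z,T)) for x,y in zip(xs,ys)])
B=pts((h[...,0]>100)&(h[...,0]<125)&(h[...,1]>110),.05);print('blue',np.percentile(B,.3,0),np.percentile(B,99.7,0))
for y in(-.04,-.02,0,.02,.04):
    q=B[abs(B[:,1]-y)<.003];print(y,q[:,0].min(),q[:,0].max())
Y=pts((h[...,0]>20)&(h[...,0]<33)&(h[...,1]>110)&(h[...,2]>110),.002);a=Y[:,0]>-.038
print('rect',a.sum(),Y[a].min(0),Y[a].max(0),'circ',(Y[~a].min(0)+Y[~a].max(0))/2)
c=(Y[~a].min(0)+Y[~a].max(0))/2
print('world circ',O+ex*c[0]+ey*c[1])
E
python3 chk.py
```

```text
blue [-0.0309 -0.0506] [0.0296 0.0517]
-0.04 -0.0299 0.0298
-0.02 -0.0307 0.0294
0 -0.0303 0.029
0.02 -0.0311 0.0286
0.04 -0.0308 0.0283
rect 159 [-0.0347  0.0489] [0.0321 0.0541] circ [-0.0832 -0.0006]
world circ [ 0.50323554 -0.27257325]
```

The tin is back within about 1 mm of its outline and square to it. Now the flask, whose circle is centred at (0.5035,-0.2726).

```bash
python3 -m creep '[[[-30,6,0],[0,0,0],1],[[-70,15,0],[0,0,0],1],[[-110,23,0],[0,0,0],1],[[-150,32,0],[0,0,0],1],[[-180,38,0],[0,0,0],1],[[-197,42,0],[0,0,0],1],[[-197,42,-30],[0,0,0],1],[[-197,42,-70],[0,0,0],1],[[-197,42,-110],[0,0,0],1],[[-197,42,-140],[0,0,0],1],[[-197,42,-160],[0,0,0],1],[[-197,42,-167],[0,0,0],1],[[-197,42,-167],[0,0,0],1],[[-197,42,-167],[0,0,0],0.2],[[-197,42,-167],[0,0,0],0.2],[[-197,42,-167],[0,0,0],0.2],[[-197,42,-167],[0,0,0],0.2],[[-197,42,-167],[0,0,0],0.2],[[-197,42,-167],[0,0,0],0.2],[[-197,42,-167],[0,0,0],0.2]]' 40
```

```text
t: 37.25
eef_pos: [0.3874, -0.247, 0.0728]
eef_rot: [-0.0, 0.776, 0.63, -0.0]
wrist_force: [-2.9, 0.5, 2.8]
width: 0.0392
grip_force: 39.8
```

```bash
python3 -m creep '[[[0,0,0],[0,0,0],0.2],[[0,0,0],[0,0,0],0.2],[[0,0,5],[0,0,0],0.2],[[0,0,12],[0,0,0],0.2],[[0,0,16],[0,0,0],0.2],[[0,0,16],[0,0,0],0.2]]' 40
```

```text
t: 37.85
eef_pos: [0.3887, -0.2473, 0.0895]
eef_rot: [0.001, 0.776, 0.63, 0.0]
wrist_force: [0.2, -0.7, -2.5]
width: 0.0391
grip_force: 39.4
```

```bash
python3 -m creep '[[[8,-2,0],[0,0,0],0.2],[[24,-5,0],[0,0,0],0.2],[[44,-10,0],[0,0,0],0.2],[[64,-14,0],[0,0,0],0.2],[[84,-18,0],[0,0,0],0.2],[[100,-22,0],[0,0,0],0.2],[[110,-24,0],[0,0,0],0.2],[[115,-25,-2],[0,0,0],0.2],[[115,-25,-7],[0,0,0],0.2],[[115,-25,-10],[0,0,0],0.2],[[115,-25,-10],[0,0,0],0.2],[[115,-25,-10],[0,0,0],0.2]]' 40
```

```text
t: 39.05
eef_pos: [0.5023, -0.272, 0.0786]
eef_rot: [-0.0, 0.776, 0.63, -0.0]
wrist_force: [0.2, -0.2, -2.3]
width: 0.0391
grip_force: 39.4
```

```bash
python3 -m creep '[[[1,0,-1.5],[0,0,0],0.2],[[1,0,-2.8],[0,0,0],0.2],[[1,0,-3.8],[0,0,0],0.2],[[1,0,-4.4],[0,0,0],0.2],[[1,0,-4.4],[0,0,0],0.2]]' 40
```

```text
t: 39.55
eef_pos: [0.5041, -0.2719, 0.0748]
eef_rot: [0.0, 0.776, 0.63, -0.0]
wrist_force: [-1.5, 0.8, 3.4]
width: 0.0393
grip_force: 39.8
```

Contact made. I'll release, rise straight up and check.

```bash
python3 -m creep '[[[0,0,0],[0,0,0],0.6],[[0,0,0],[0,0,0],1],[[0,0,0],[0,0,0],1],[[0,0,0],[0,0,0],1],[[0,0,15],[0,0,0],1],[[0,0,45],[0,0,0],1],[[0,0,85],[0,0,0],1],[[0,0,130],[0,0,0],1],[[0,0,165],[0,0,0],1],[[0,0,180],[0,0,0],1],[[0,0,180],[0,0,0],1],[[0,0,180],[0,0,0],1]]' 40; python3 - <<'E'
from h import *
w=snapshot('wrist');cv2.imwrite('pics/w11.png',w);s=snapshot('top');cv2.imwrite('pics/top11.png',s)
A=cv2.resize(w[105:230,270:440],(680,500),interpolation=cv2.INTER_CUBIC);B=cv2.resize(s[155:247,362:384+ 0],(120,500))
cv2.imwrite('pics/final.png',A)
E
```

```text
t: 40.75
eef_pos: [0.5033, -0.2718, 0.2533]
eef_rot: [-0.001, 0.776, 0.63, -0.0]
wrist_force: [0.3, -0.1, 0.5]
width: 0.0878
grip_force: 0.0
```

View pics/final.png

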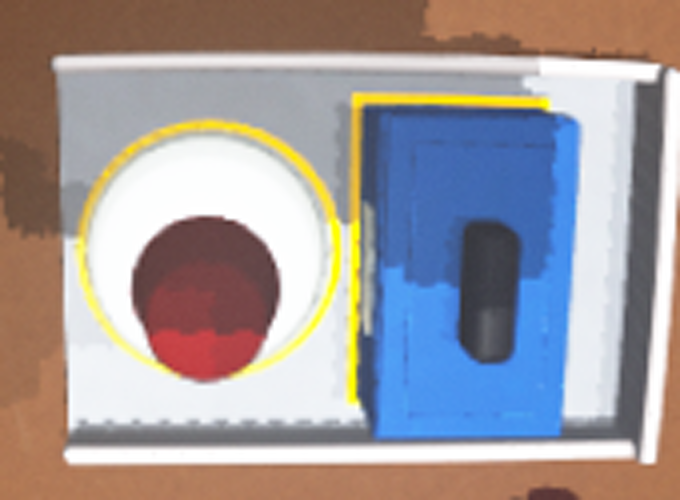

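The flask is centred in its circle (210,250), and the tin is square in its outline with the lid flush. I'll hand it in.

```bash
python3 -c "
from rig import job_done;print(job_done())"
```

```text
the job is handed in; nothing more can be done
None
```

The job is handed in: the one bar and one coupler I found are in the closed tin, the tin is back square on its rear outline within about 1 mm, and the flask is on its front outline.

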